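# Index the mitre gauge one hole

## Task

Set the mitre gauge to the angle marked by the red stud: hook the fingertips through the pull ring of the spring index pin, lift the pin out of its hole, swing the arm one hole over to the red stud and let the pin drop fully home there, then leave it alone. Only hook and push the ring: do not grip its bar between the fingers or force it, and do not shift the things standing around.

Things in the scene. Friction and masses are not known exactly. Their poses are not given: they have to be found in the camera images.
- mitre_base: fixed plywood board of the mitre gauge, 255 x 180 mm, top at 15 mm. Origin on the bench under the arm's pivot; x points from the pivot to the middle hole (about to the robot's left), z up. On it a steel arc, 12 mm thick, with five square holes 150 mm from the pivot, at -24, -12, 0, +12, +24 degrees (counter-clockwise positive)
- mitre_arm (a joint): angle (rad) of the aluminium arm with a blue fence (arm 30 mm wide, top at 40 mm) about its upright pivot; 0 = middle hole, where it starts; counter-clockwise from above is positive; one hole = 0.209. Takes 0.12 N m to turn, stays where left; locked while the pin is in a hole (play 0.01)
- index_pin (a joint): height (m) of the spring pin in the arm, 150 mm from the pivot: 0 = fully home in a hole, 0.012 = tip clears or rests on the arc, 0.032 = upper stop. Slides straight up; a spring and its weight press it down with 5 N at 0, 9 N at the stop. The round tip finds its hole within 4 mm
- pull_ring: steel ring fixed on the pin's top: bar 8 mm thick, opening 60 mm. Origin: centre of the opening, 107 mm above the bench with the pin home, 26 mm further out than the pin. It leans outward (away from the pivot) 50 degrees from upright: x = in its plane to its highest part, y = sideways, z = ring axis, up and back to the pivot, 40 degrees from vertical. Closed fingers enter along -z; free space below
- red_stud: low red marker button, 14 mm wide, 7 mm tall, on the board's rim 185 mm from the pivot, in line with the hole next to the middle one, either on the near or on the far side; fixed; origin at the centre of its underside
- white_stud: the same button in white, in line with the hole on the other side of the middle one; fixed
- pointer (a point): point on the arm's centre line, 185 mm from the pivot, just beyond the yellow nose of the arm and 30 mm above the bench; stands over a stud when the arm is in that stud's hole
- ink_jar_a: black ink jar, 66 mm wide, 100 mm tall, loose, left of the gauge
- red_label_tin: round red and black tin, 98 mm wide, 150 mm tall, loose, left of the gauge
- glue_bottle: small white bottle with a blue cap lying on its side, 78 x 35 x 35 mm, loose, right of the gauge
- ink_jar_b: black ink jar, 66 mm wide, 100 mm tall, loose, right of the gauge
- beaker: clear empty beaker, 65 mm wide, 85 mm tall, loose, left of the gauge
- paste_tub: dark blue tub with a white lid, 115 mm wide, 86 mm tall, loose, right of the gauge

How it is judged:
By the outcome, as a careful person would: the job done as asked, in the order asked, and still so for the second after the job is handed in, with the robot touching nothing.
It also fails if it takes over 45 s, if anything falls off the work surface, if the arm or the gripper's body presses on something with over 40 N, if the wrist force passes 120 N, or if a joint passes its speed limit or range.

## Robot

A 7-joint arm with a two-finger parallel gripper is mounted at the origin on the work surface; the furniture and walls round the work are solid. World frame = base frame: x ahead of the robot, y to its left, z up, the work surface at z = 0. Lengths are in m, angles in rad, forces in N, time in s.
With the tool pointing down it reaches from about 0.4 to 0.75 m from the base axis. Payload 19.5 kg.
Tool frame: the origin (TCP) lies on the centre line of the jaws, within the pads' length; the fingertips stand 22 mm ahead of it and the grasp point (between the pads) lies 3 mm ahead of it; z points along the fingers, y is the line along which they close (so a half turn about z gives the same grasp; the last joint's range is limited). The gripper opens to 85 mm and grips with 20 to 120 N. Pads are 22 mm wide; open, the fingers measure 114 mm over their backs; the gripper's body (76 mm by 85 mm) begins 54 mm behind the grasp point. The pads swing forward as they close: fully open they stand 13 mm farther back than shut.
Start: joints at [-1.351, 0.707, -0.028, 1.485, 0.022, 0.951, -0.075], TCP at [0.149, 0.555, 0.253] pointing down, gripper open.
Joint ranges: [-2.71, 2.71], [-0.32, 2.16], [-1.57, 1.52], [0, 2.45], [-1.46, 4.6], [0, 2.02], [-2.83, 2.83]. Speed limits (rad/s): [1.89, 1.89, 2.57, 2.57, 3.01, 3.01, 3.01].

## Interface

Orientations are given as a unit quaternion [x, y, z, w].
In Python, from station import bot, optics gives the robot as it stands. The module is installed in compiled form; this text tells all that it offers.
- The arm moves only by the tool play_rows, never from a script. Its argument "increments" is a list of rows, each an object of numbers: "dx", "dy", "dz": the shift along the tool's x, y, z scaled (see below); "turn": the turn about the tool's z scaled (see below); "fingers": the gripper command: -1 is shut, 1 is fully open, values between are in proportion. A call has 1 to 8 rows; each row is the pose to reach, as a shift and turn from the pose commanded when the call began, along the tool's axes at that moment, turning the shorter way round; what a row does not reach only later rows make up. The controller multiplies each number of a shift by 400 mm and each number of a turn by 180 degrees. A row lasts 1/12 s, in which the tool goes at most 41.7 mm and 7.16 degrees, less where a joint would pass 70% of its speed; a pose out of reach is approached as far as the arm can. A call with a number of a shift or a turn outside -1 to 1 is refused whole. A call with a gripper value outside its range is refused whole. The fingers move at their own pace and stop on an object; "newtons" is the grip in N (left out, the last holds). Time passes only in rows, so rows that repeat a pose let the fingers close. It gives the time, the measured TCP pose, the force, the opening and the grip force at its end, in the units of the state.
- bot.state(): the state, without advancing time (a new reading comes with each control period).
- optics.capture(name): name is "side" or "top" or "wrist"; returns the picture (384x512x3 uint8, blue, green, red); there is no depth.
- optics.camera_model(name): a dict with "vfov" (degrees; the focal length in pixels is half the picture's height over the tangent of half this angle, whatever the lens; pixels are square), "cx", "cy" (the principal point, pixels), "rvec" (rotation vector, rad) and "tvec" (3), from world to camera coordinates, as OpenCV has them; the wrist camera has in their place "T_tool_cam" (4x4, takes a point from camera to tool coordinates, whose origin is the TCP and whose axes are the flange's). Camera axes: x right, y down, z forward; pixel columns grow to the right and rows downward; lengths in m; the calibration is good to about 2 mm. A picture is of the moment at which its call begins: read the wrist's pose just before it. camera_model takes no time and is no camera call.
- bot.sign_off(): hands the job in; it is judged then, once.
The state is a dict: "t": time; "joints": joint angles; "dq": joint speeds; "joint_torque": joint torques, N m; "tcp_pos": TCP position; "orientation": TCP orientation; "wrist_force": force on the tool from outside, world axes, zero at the start; "torque": the same for the moment, N m; "width": finger opening in m; "grasp_force": force on a finger pad.
Only numpy, scipy, OpenCV 4.12 (cv2) and the standard library are available. Lean on these libraries where they do the work, as an engineer would, in place of code of your own. Each camera call takes 0.05 s, during which the arm holds its last target. There are 200 camera calls.

## Working session

There is one attempt and no reset: what is moved stays moved. The work goes in short steps, Python scripts to look and compute and a tool call to move; the robot and the scene stay as the last step left them, time stands still between calls to the robot, and variables do not carry over. Pictures are saved under pics/ and viewed, at most 12 in all, crops included, and the job is handed in when it is done.

Besides the shell and the picture viewer there is one more tool, called after "Call:" as name([rows], argument=value, ...), one row to a line, values as JSON. play_rows: Moves the arm, as the interface text tells. Its arguments: {"type":"object","properties":{"increments":{"type":"array"},"newtons":{"type":"number"}},"required":["increments"]}

```bash
mkdir -p pics; python3 - <<'E'
from station import bot, optics
import cv2,numpy as np
s=bot.state(); print({k:np.round(v,3) for k,v in s.items()})
for n in("side","top","wrist"):
    m=optics.camera_model(n); print(n,{k:np.round(v,4).tolist() for k,v in m.items()})
    cv2.imwrite(f"pics/{n}0.png",optics.capture(n))
a=cv2.imread("pics/side0.png");b=cv2.imread("pics/top0.png")
E
```

```text
{'t': np.float64(0.0), 'joints': array([-1.351,  0.707, -0.028,  1.485,  0.022,  0.951, -0.076]), 'dq': array([-0.001,  0.001, -0.002,  0.001,  0.001,  0.001, -0.002]), 'joint_torque': array([-0.0000e+00, -8.8319e+01,  1.2350e+00, -2.3617e+01,  1.7000e-02,
        6.0000e-03,  0.0000e+00]), 'tcp_pos': array([0.149, 0.555, 0.253]), 'orientation': array([ 0.131,  0.991, -0.001, -0.   ]), 'wrist_force': array([-0.051,  0.466,  1.23 ]), 'torque': array([ 0.037, -0.01 ,  0.016]), 'grasp_force': np.float64(0.0), 'width': np.float64(0.086)}
side {'vfov': 49.8613, 'cx': 253.6899, 'cy': 188.0612, 'rvec': [2.4679, -0.4509, 0.1308], 'tvec': [-0.3265, 0.2627, 1.3256]}
top {'vfov': 43.2661, 'cx': 256.2035, 'cy': 190.8239, 'rvec': [2.1492, -2.1205, 0.1756], 'tvec': [0.1258, 0.4053, 1.3234]}
wrist {'vfov': 58.9331, 'cx': 260.1072, 'cy': 191.8658, 'T_tool_cam': [[-0.0004, -0.9639, -0.2662, 0.0668], [1.0, -0.0005, 0.0, -0.0013], [-0.0002, -0.2662, 0.9639, -0.1212], [0.0, 0.0, 0.0, 1.0]]}
```

View pics/top0.png

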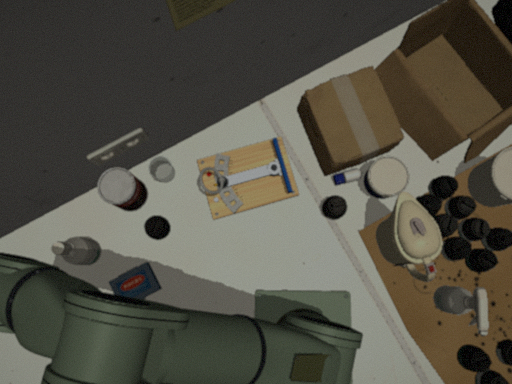

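View pics/side0.png

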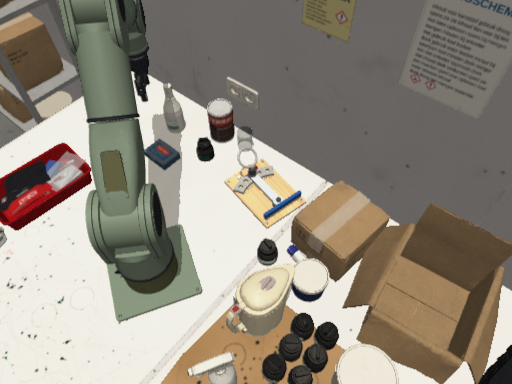

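```bash
cat > h.py <<'E'
import numpy as np,cv2
from scipy.spatial.transform import Rotation as R
from station import bot,optics
def cam(n,s=None):
    m=optics.camera_model(n); f=192/np.tan(np.radians(m["vfov"]/2))
    if n=="wrist":
        T=np.array(m["T_tool_cam"]); s=s or bot.state()
        Q=R.from_quat(s["orientation"]).as_matrix()
        A=Q@T[:3,:3]; c=Q@T[:3,3]+s["tcp_pos"]; W=A.T; t=-W@c
    else:
        W=cv2.Rodrigues(np.array(m["rvec"],float))[0]; t=np.array(m["tvec"],float); c=-W.T@t
    return f,m["cx"],m["cy"],W,t,c
def ray(k,u,v):
    f,cx,cy,W,t,c=k; d=W.T@np.array([(u-cx)/f,(v-cy)/f,1]); return c,d/np.linalg.norm(d)
def onz(k,u,v,z):
    c,d=ray(k,u,v); return c+d*(z-c[2])/d[2]
def proj(k,p):
    f,cx,cy,W,t,c=k; q=W@np.asarray(p,float)+t; return q[0]/q[2]*f+cx,q[1]/q[2]*f+cy
def two(k1,p1,k2,p2):
    a,d=ray(k1,*p1); b,e=ray(k2,*p2)
    s=np.linalg.lstsq(np.c_[d,-e],b-a,rcond=None)[0]; P,Q=a+s[0]*d,b+s[1]*e
    return (P+Q)/2,np.linalg.norm(P-Q)
E
python3 - <<'E'
import cv2
from h import *
t=cv2.imread("pics/top0.png")[125:225,190:310];s=cv2.imread("pics/side0.png")[130:230,215:335]
cv2.imwrite("pics/c.png",cv2.resize(t,None,fx=6.6,fy=6,interpolation=cv2.INTER_CUBIC))
cv2.imwrite("pics/cs.png",cv2.resize(s,None,fx=6.6,fy=6,interpolation=cv2.INTER_CUBIC))
k=cam("top"); print(onz(k,248,178,.015),onz(k,274,168,.04),k[5])
E
```

```text
[0.44339201 0.15517523 0.015     ] [0.46815778 0.08206173 0.04      ] [0.18054056 0.12848031 1.37193626]
```

View pics/c.png

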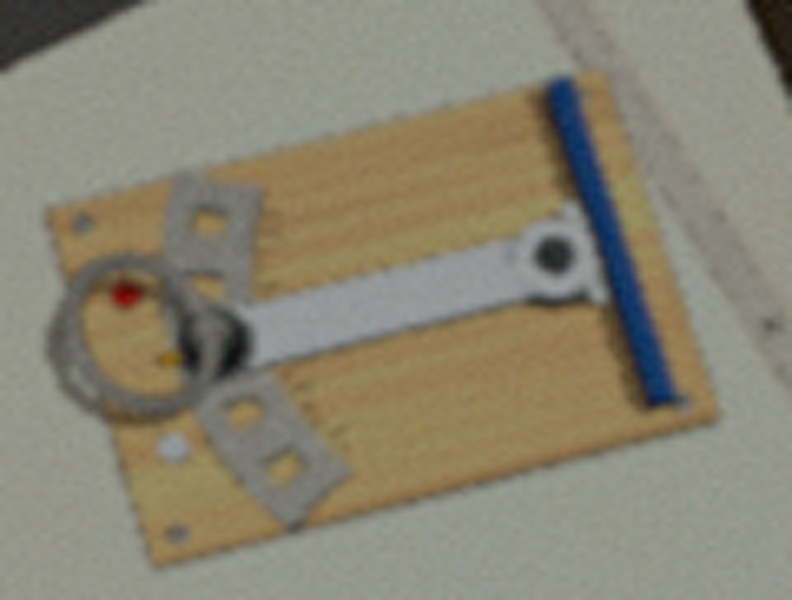

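View pics/cs.png

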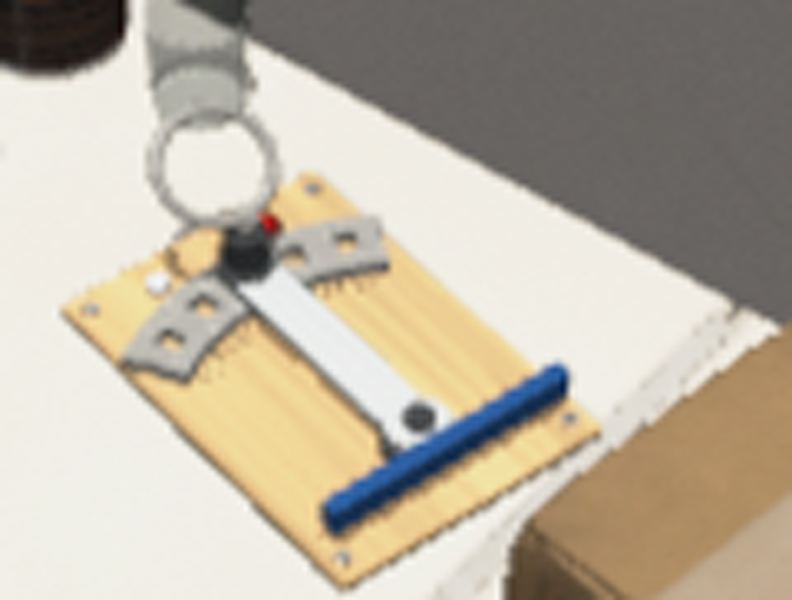

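```bash
python3 - <<'E'
from h import *
kt,ks=cam("top"),cam("side")
T=lambda u,v:((u+.5)/6.6-.5+190,(v+.5)/6-.5+125)
S=lambda u,v:((u+.5)/6.6-.5+215,(v+.5)/6-.5+130)
P=onz(kt,*T(553,255),.042);r=onz(kt,*T(126,291),.022);w=onz(kt,*T(172,447),.022)
for n,p in(("piv",P),("red",r),("white",w)): print(n,p.round(4))
print("piv2",two(kt,T(553,255),ks,S(418,417)),"red2",two(kt,T(126,291),ks,S(270,223)),"white2",two(kt,T(172,447),ks,S(158,282)))
c,e=two(kt,T(137,337),ks,S(213,168));print("ring",c.round(4),e)
for n,p in(("red",r),("white",w),("ring",c)):
  d=p-P;print(n,np.hypot(*d[:2]),np.degrees(np.arctan2(d[1],d[0])))
s=bot.state(); print(R.from_quat(s["orientation"]).as_matrix().round(3))
E
```

```text
piv [0.4703 0.0839 0.042 ]
red [0.4548 0.2671 0.022 ]
white [0.3803 0.2453 0.022 ]
piv2 (array([0.46995301, 0.0839969 , 0.04389377]), np.float64(6.648483427974146e-05)) red2 (array([0.45564983, 0.26751873, 0.01812054]), np.float64(0.00019020074189254532)) white2 (array([0.38069087, 0.24555515, 0.01882669]), np.float64(0.00015162591790078052))
ring [0.4183 0.2539 0.101 ] 0.0007304224439059946
red 0.1838517546376821 94.85698558390926
white 0.18475792819216735 119.1639139980783
ring 0.1777714862405907 107.02696460109944
[[-0.966  0.259 -0.   ]
 [ 0.259  0.966 -0.001]
 [ 0.    -0.001 -1.   ]]
```

View pics/wrist0.png

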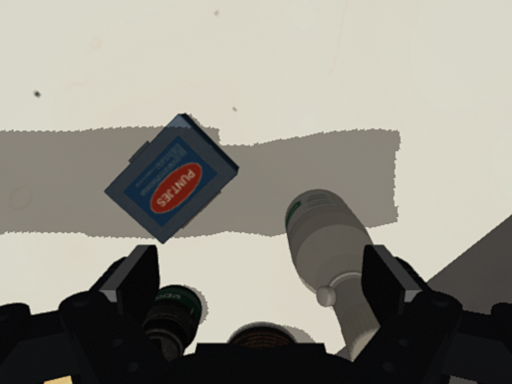

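The red stud is on the far side of the gauge, at about -12°. The pivot is near (0.470, 0.084) and the arm points at 107° in the world frame. The wrist view shows flat, straight fingers. I'll move above the ring with the fingers closed.

Call:
play_rows([
  {"dx":-0.42,"dy":-0.27,"turn":0.16,"fingers":-1},
  {"dx":-0.42,"dy":-0.27,"turn":0.16,"fingers":-1},
  {"dx":-0.835,"dy":-0.54,"turn":0.322,"fingers":-1},
  {"dx":-0.835,"dy":-0.54,"turn":0.322,"fingers":-1},
  {"dx":-0.835,"dy":-0.54,"turn":0.322,"fingers":-1},
  {"dx":-0.835,"dy":-0.54,"turn":0.322,"fingers":-1},
  {"dx":-0.835,"dy":-0.54,"turn":0.322,"fingers":-1},
  {"dx":-0.835,"dy":-0.54,"turn":0.322,"fingers":-1},
], newtons=20)

```text
$.increments[0]: bad value
```

Call:
play_rows([
  {"dx":-0.835,"dy":-0.54,"dz":0,"turn":0.322,"fingers":-1},
  {"dx":-0.835,"dy":-0.54,"dz":0,"turn":0.322,"fingers":-1},
  {"dx":-0.835,"dy":-0.54,"dz":0,"turn":0.322,"fingers":-1},
  {"dx":-0.835,"dy":-0.54,"dz":0,"turn":0.322,"fingers":-1},
  {"dx":-0.835,"dy":-0.54,"dz":0,"turn":0.322,"fingers":-1},
  {"dx":-0.835,"dy":-0.54,"dz":0,"turn":0.322,"fingers":-1},
  {"dx":-0.835,"dy":-0.54,"dz":0,"turn":0.322,"fingers":-1},
  {"dx":-0.835,"dy":-0.54,"dz":0,"turn":0.322,"fingers":-1},
], newtons=20)

```text
t: 0.82
tcp_pos: [0.3733, 0.3064, 0.2534]
orientation: [0.592, 0.806, 0.0, -0.0]
wrist_force: [0.9, 0.9, -0.9]
width: 0.0002
grasp_force: 0.0
```

Call:
play_rows([
  {"dx":-0.142,"dy":0.068,"dz":0.08,"turn":0,"fingers":-1},
  {"dx":-0.142,"dy":0.068,"dz":0.08,"turn":0,"fingers":-1},
  {"dx":-0.142,"dy":0.068,"dz":0.133,"turn":0,"fingers":-1},
  {"dx":-0.142,"dy":0.068,"dz":0.133,"turn":0,"fingers":-1},
  {"dx":-0.142,"dy":0.068,"dz":0.133,"turn":0,"fingers":-1},
])

```text
t: 1.23
tcp_pos: [0.415, 0.2624, 0.1999]
orientation: [0.59, 0.808, -0.001, -0.0]
wrist_force: [0.1, 0.3, 0.8]
width: -0.0001
grasp_force: 0.0
```

```bash
python3 - <<'E'
from h import *
s=bot.state(); k=cam("wrist",s); im=optics.capture("wrist"); im2=optics.capture("side")
print(s["t"],s["tcp_pos"].round(4) if hasattr(s["tcp_pos"],"round") else s["tcp_pos"],s["orientation"],s["wrist_force"])
u=np.array([np.cos(np.radians(107)),np.sin(np.radians(107)),0]);v=np.array([-u[1],u[0],0]);c=np.array([.470,.084,0])+.176*u+[0,0,.107]
x=np.array([0,0,1])*np.cos(np.radians(50))+u*np.sin(np.radians(50))
for a in range(0,360,15):
    a=np.radians(a);p=proj(k,c+.034*(np.cos(a)*x+np.sin(a)*v)); cv2.circle(im,(int(p[0]),int(p[1])),1,(0,0,255),-1)
c2=im2[110:210,200:300]
o=np.hstack([cv2.resize(im,(500,375)),cv2.resize(c2,(300,375))]); cv2.imwrite("pics/w1.png",o)
E
```

```text
1.2333 [0.415  0.2624 0.1999] [ 5.89827899e-01  8.07528428e-01 -8.21342118e-04 -4.62835671e-04] [0.10466511 0.26259791 0.75346804]
```

View pics/w1.png

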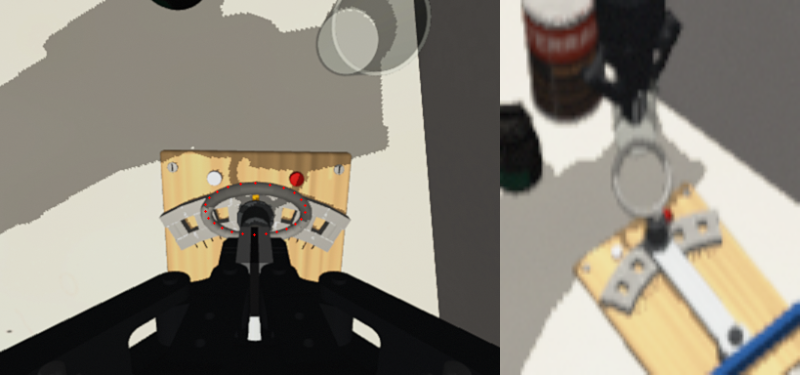

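The model ring lies on the imaged ring at about (255, 210), and the fingers are centred over the opening. I'll go down through it.

Call:
play_rows([
  {"dx":-0.014,"dy":0,"dz":0.06,"turn":0,"fingers":-1},
  {"dx":-0.014,"dy":0,"dz":0.11,"turn":0,"fingers":-1},
  {"dx":-0.014,"dy":0,"dz":0.16,"turn":0,"fingers":-1},
  {"dx":-0.014,"dy":0,"dz":0.207,"turn":0,"fingers":-1},
  {"dx":-0.014,"dy":0,"dz":0.207,"turn":0,"fingers":-1},
  {"dx":-0.014,"dy":0,"dz":0.207,"turn":0,"fingers":-1},
])

```text
t: 1.83
tcp_pos: [0.417, 0.2575, 0.118]
orientation: [0.589, 0.808, -0.0, -0.0]
wrist_force: [0.6, -0.1, 0.5]
width: -0.0
grasp_force: 0.0
```

```bash
python3 - <<'E'
from h import *
s=bot.state(); print(s["tcp_pos"],s["wrist_force"])
o=np.hstack([cv2.resize(optics.capture("wrist"),(420,315)),cv2.resize(optics.capture("side")[110:185,200:300],(380,315))]); cv2.imwrite("pics/w2.png",o)
E
```

```text
[0.41699136 0.25747738 0.11798078] [ 0.60135402 -0.14634908  0.54406605]
```

View pics/w2.png

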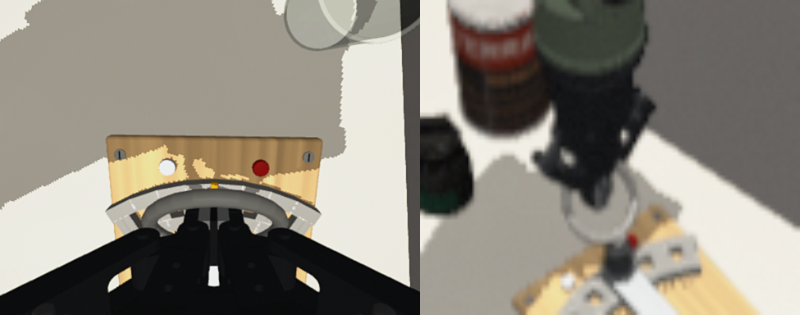

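The fingers are through the ring and touching nothing. Next I'll push outward in small steps and watch the force.

Call:
play_rows([
  {"dx":0.008,"dy":0,"dz":0,"turn":0,"fingers":-1},
  {"dx":0.014,"dy":0,"dz":0,"turn":0,"fingers":-1},
  {"dx":0.014,"dy":0,"dz":0,"turn":0,"fingers":-1},
])

```text
t: 2.18
tcp_pos: [0.4159, 0.2619, 0.1181]
orientation: [0.59, 0.807, 0.0, 0.001]
wrist_force: [1.9, -6.3, 4.6]
width: -0.0001
grasp_force: 3.5
```

Call:
play_rows([
  {"dx":0.005,"dy":0,"dz":0,"turn":0,"fingers":-1},
  {"dx":0.005,"dy":0,"dz":0,"turn":0,"fingers":-1},
])

```text
t: 2.35
tcp_pos: [0.4157, 0.2624, 0.118]
orientation: [0.591, 0.807, -0.001, 0.001]
wrist_force: [4.9, -16.1, 5.6]
width: -0.0002
grasp_force: 8.4
```

Call:
play_rows([
  {"dx":0,"dy":0,"dz":-0.008,"turn":0,"fingers":-1},
  {"dx":0,"dy":0,"dz":-0.016,"turn":0,"fingers":-1},
  {"dx":0,"dy":0,"dz":-0.016,"turn":0,"fingers":-1},
])

```text
t: 2.6
tcp_pos: [0.4154, 0.2622, 0.1244]
orientation: [0.591, 0.807, -0.001, 0.001]
wrist_force: [4.3, -16.7, -6.2]
width: -0.0001
grasp_force: 8.7
```

```bash
python3 - <<'E'
from h import *
s=bot.state(); print(s["tcp_pos"],s["wrist_force"],s["torque"])
o=np.hstack([cv2.resize(optics.capture("wrist"),(420,315)),cv2.resize(optics.capture("side")[110:185,200:300],(380,315))]); cv2.imwrite("pics/w3.png",o)
E
```

```text
[0.41542791 0.26220678 0.12439366] [  4.27190018 -16.70490612  -6.15059664] [-3.3845685  -1.08465597 -0.02947291]
```

View pics/w3.png

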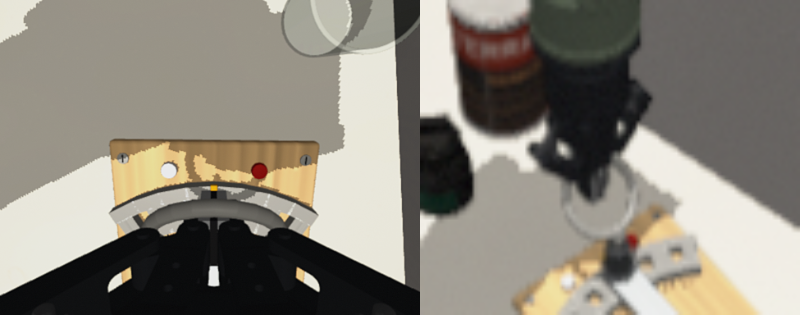

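Call:
play_rows([
  {"dx":0.0025,"dy":0,"dz":-0.01,"turn":0,"fingers":-1},
  {"dx":0.0025,"dy":0,"dz":-0.02,"turn":0,"fingers":-1},
  {"dx":0.0025,"dy":0,"dz":-0.03,"turn":0,"fingers":-1},
  {"dx":0.0025,"dy":0,"dz":-0.03,"turn":0,"fingers":-1},
])

```text
t: 3.03
tcp_pos: [0.4152, 0.2624, 0.1364]
orientation: [0.591, 0.807, -0.001, 0.001]
wrist_force: [6.7, -22.9, -7.4]
width: -0.0
grasp_force: 11.4
```

```bash
python3 - <<'E'
from h import *
s=bot.state(); print(s["tcp_pos"],s["wrist_force"])
im=optics.capture("wrist");k=cam("wrist",s)
o=np.array([.47,.084,.129])+(.176+.026)*np.array([np.cos(1.868),np.sin(1.868),0])
for h in(0,.006,.012,.02): print(h,np.round(proj(k,o+[0,0,h]),1))
o=np.hstack([cv2.resize(im,(420,315)),cv2.resize(optics.capture("side")[110:185,200:300],(380,315))]); cv2.imwrite("pics/w4.png",o)
E
```

```text
[0.41523151 0.26240251 0.1364079 ] [  6.67926891 -22.86105713  -7.41652498]
0 [261.2 227.9]
0.006 [261.3 233.6]
0.012 [261.3 239.9]
0.02 [261.4 249.2]
```

View pics/w4.png

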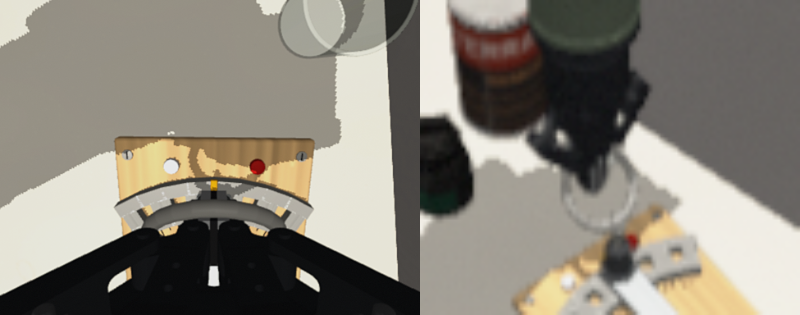

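The bar sits at about row 253, which puts the pin roughly 18 mm up, and the force agrees with that. Next I'll swing 12° clockwise about the pivot.

Call:
play_rows([
  {"dx":-0.0003,"dy":0.0166,"dz":0,"turn":0.0111,"fingers":-1},
  {"dx":-0.0012,"dy":0.033,"dz":0,"turn":0.0222,"fingers":-1},
  {"dx":-0.0026,"dy":0.0496,"dz":0,"turn":0.0333,"fingers":-1},
  {"dx":-0.0046,"dy":0.066,"dz":0,"turn":0.0444,"fingers":-1},
  {"dx":-0.0072,"dy":0.0825,"dz":0,"turn":0.0556,"fingers":-1},
  {"dx":-0.0104,"dy":0.0988,"dz":0,"turn":0.0667,"fingers":-1},
  {"dx":-0.0104,"dy":0.0988,"dz":0,"turn":0.0667,"fingers":-1},
])

```text
t: 3.72
tcp_pos: [0.4544, 0.27, 0.1356]
orientation: [0.673, 0.74, -0.002, 0.001]
wrist_force: [2.6, -22.2, -7.4]
width: -0.0001
grasp_force: 11.2
```

```bash
python3 - <<'E'
from h import *
s=bot.state(); print(s["tcp_pos"],s["wrist_force"])
d=np.array(s["tcp_pos"])-[.47,.084,0];print(np.degrees(np.arctan2(d[1],d[0])),np.hypot(*d[:2]))
o=np.hstack([cv2.resize(optics.capture("wrist"),(420,315)),cv2.resize(optics.capture("side")[110:210,200:300],(315,315))]); cv2.imwrite("pics/w5.png",o)
E
```

```text
[0.45441258 0.27001367 0.13562331] [  2.56297952 -22.22274106  -7.44020743]
94.79003298099815 0.18666561550256652
```

View pics/w5.png

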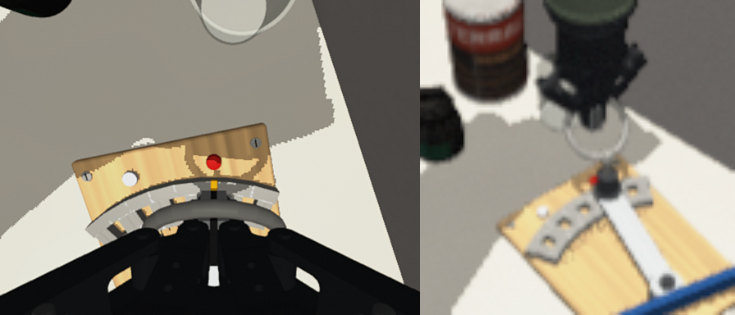

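The nose (213, 187) points straight at the red stud (213, 160). Now I'll lower the pin, then back the fingers off the bar.

Call:
play_rows([
  {"dx":0,"dy":0,"dz":0.012,"turn":0,"fingers":-1},
  {"dx":0,"dy":0,"dz":0.024,"turn":0,"fingers":-1},
  {"dx":0,"dy":0,"dz":0.036,"turn":0,"fingers":-1},
  {"dx":0,"dy":0,"dz":0.045,"turn":0,"fingers":-1},
  {"dx":0,"dy":0,"dz":0.045,"turn":0,"fingers":-1},
])

```text
t: 4.23
tcp_pos: [0.4537, 0.2701, 0.1176]
orientation: [0.672, 0.741, -0.002, 0.001]
wrist_force: [2.4, -23.3, -2.3]
width: -0.0
grasp_force: 11.9
```

Call:
play_rows([
  {"dx":-0.008,"dy":0,"dz":0,"turn":0,"fingers":-1},
  {"dx":-0.016,"dy":0,"dz":0,"turn":0,"fingers":-1},
  {"dx":-0.024,"dy":0,"dz":0,"turn":0,"fingers":-1},
  {"dx":-0.024,"dy":0,"dz":0,"turn":0,"fingers":-1},
])

```text
t: 4.57
tcp_pos: [0.4546, 0.2634, 0.1181]
orientation: [0.671, 0.741, 0.0, 0.0]
wrist_force: [0.5, 0.5, 1.0]
width: -0.0001
grasp_force: 0.0
```

```bash
python3 - <<'E'
from h import *
s=bot.state(); print(s["tcp_pos"],s["wrist_force"])
im=optics.capture("wrist");k=cam("wrist",s)
a=np.radians(95)
o=np.array([.47,.084,.129])+(.176+.026)*np.array([np.cos(a),np.sin(a),0])
for h in(0,.006,.012,.02): print(h,np.round(proj(k,o+[0,0,h]),1))
x=np.hstack([im[150:,130:390][:, :],cv2.resize(optics.capture("side")[110:210,200:300],(234,234))]); cv2.imwrite("pics/w6.png",cv2.resize(x,None,fx=1.5,fy=1.5))
E
```

```text
[0.45461569 0.26343194 0.11813611] [0.5065688  0.47653185 0.97952246]
0 [259.7 229.6]
0.006 [259.7 236.4]
0.012 [259.7 243.9]
0.02 [259.6 255.3]
```

View pics/w6.png

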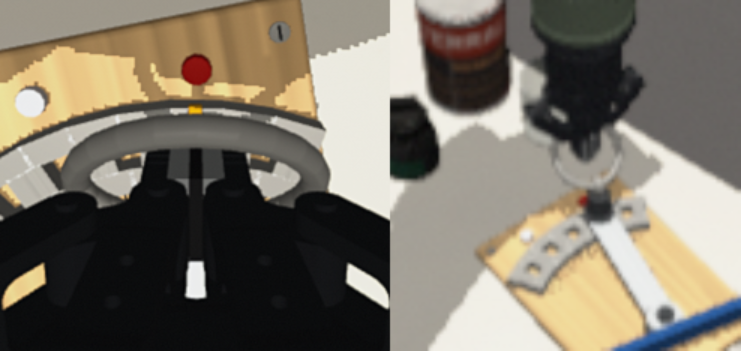

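Call:
play_rows([
  {"dx":0,"dy":0,"dz":-0.06,"turn":0,"fingers":-1},
  {"dx":0,"dy":0,"dz":-0.14,"turn":0,"fingers":-1},
  {"dx":0,"dy":0,"dz":-0.22,"turn":0,"fingers":-1},
  {"dx":0,"dy":0,"dz":-0.3,"turn":0,"fingers":-1},
  {"dx":0,"dy":0,"dz":-0.4,"turn":0,"fingers":-1},
  {"dx":0,"dy":0,"dz":-0.4,"turn":0,"fingers":-1},
])

```text
t: 5.17
tcp_pos: [0.4559, 0.2645, 0.2839]
orientation: [0.671, 0.741, 0.004, 0.001]
wrist_force: [0.2, 0.2, 1.5]
width: 0.0003
grasp_force: 0.0
```

```bash
python3 - <<'E'
from h import *
s=bot.state(); print(s["tcp_pos"],s["wrist_force"])
k=cam("wrist",s);im=optics.capture("wrist");sd=optics.capture("side")
def ringpts(a,h):
    u=np.array([np.cos(a),np.sin(a),0]);v=np.array([-u[1],u[0],0]);c=np.array([.470,.084,.107+h])+.176*u
    x=np.array([0,0,1])*np.cos(np.radians(50))+u*np.sin(np.radians(50))
    return [c+.034*(np.cos(t)*x+np.sin(t)*v) for t in np.arange(0,6.28,.26)]
a=np.radians(95)
im=cv2.resize(im,None,fx=2,fy=2);S=6;sd2=cv2.resize(sd[140:200,220:290],None,fx=S,fy=S,interpolation=cv2.INTER_CUBIC)
ks=cam("side")
for h,col in((0,(0,0,255)),(.012,(0,255,0))):
    for p in ringpts(a,h):
        q=proj(k,p);cv2.circle(im,(int(2*q[0]),int(2*q[1])),2,col,-1)
        q=proj(ks,p);cv2.circle(sd2,(int(S*(q[0]-220+.5)),int(S*(q[1]-140+.5))),2,col,-1)
im=im[260:620,330:710]
cv2.imwrite("pics/f.png",np.hstack([im,cv2.resize(sd2,(420,360))]))
E
```

```text
[0.45588442 0.26446985 0.28393748] [0.16800245 0.17939927 1.48764435]
```

View pics/f.png

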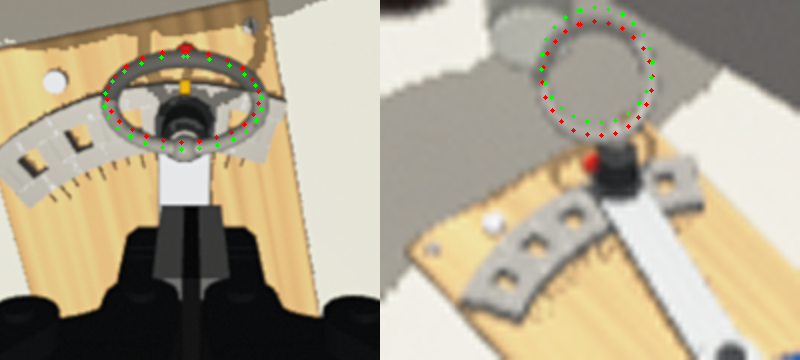

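The side view puts the ring at pin height 0, and the arm points at the red stud with the robot clear, so I'll hand it in.

```bash
python3 -c "
from station import bot
print(bot.sign_off())"
```

```text
the job is handed in; nothing more can be done
None
```

The pin is fully home in the red stud's hole on the far side, and the job is handed in at about 5 s with the robot clear; since the moves can't tilt the tool, the closed fingers lifted the ring by friction, pushing outward at about 17–24 N, rather than with a true hook.

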